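Index the cap turntable to its next station

TASK

Advance the small cap turntable by one station, anticlockwise seen from above: pull up the spring index pin by its black knob, turn the turntable, and let the pin drop fully home in the next guide hole so that the turntable is locked. The next hole has to be found by feel with the pin riding lightly on the track; never force the turntable while the pin is in a hole, and leave the spare cap and the solder spool beside it where they are.

Things in the scene. Friction and masses are not known exactly. Their poses are not given: they have to be found in the camera images.
- index_base: Fixed round grey base of the turntable, 284 mm across; origin on the turning axis at table level, z up. The platter on it is 164 mm across, its top 39 mm above the table, and carries three 29 mm high green caps standing loosely in nests about 52 mm from the axis, none within 60 degrees of the knob. The pin's circle is 100 mm from the axis.
- turntable (a joint): Angle of the turntable about its upright axis, rad: 0 at the start, growing anticlockwise seen from above, range -0.30 to 1.55. It turns stiffly (2 to 4 N at the knob, about 2 N more while the pin rides on the track) and stays where it is left. When the riding pin drops into a hole it stops dead: side force on the pin must stay under 30 N, so move slowly there, about 15 mm/s.
- index_pin (a joint): Lift of the spring index pin, m, up positive: 0 fully home, 0.012 when its round 8 mm nose rests on the track, 0.016 at its upper stop. The spring presses it down with about 4 N home and 9 N fully drawn; let go, it snaps down.
- knob (a point): Centre of the plunger's black round knob, 28 mm diameter, 30 mm high, upright on the turntable's lug 100 mm from the turning axis. With the pin home the centre is 76 mm above the table (underside 61, top 91); it rises with the pin and goes round with the turntable. The steel sleeve under it ends 58 mm above the table. It can be pinched from above in any direction.
- station_1_mark (a point): Point fixed on the base, on the pin's circle 100 mm from the axis, 26 mm above the table (track height), at the first guide hole, where the pin sits at the start. From 0.3 rad before it to 1.55 rad beyond it the track is flat and unbroken but for the two holes.
- station_2_mark (a point): Point fixed on the base, on the pin's circle, 26 mm above the table, 60 degrees (1.047 rad) anticlockwise from the first mark, beside a long scale line. The next guide hole (9.6 mm wide, 12 mm deep) is in a steel segment clamped by hand: it lies on the pin's circle, somewhere 0.04 to 0.23 rad (4 to 23 mm) further anticlockwise than this point.
- spare_cap: Loose small green cap, 36 mm across, 29 mm high, to the left of the base; bystander; origin under its centre.
- spool: Loose spool of solder, 70 x 55 x 44 mm, behind and to the left; bystander; origin under its centre.

How it is judged:
By the outcome, as a careful person would: the job done as asked, in the order asked, and still so for the second after the job is handed in, with the robot touching nothing.
It also fails if it takes over 40 s, if anything falls off the work surface, if the arm or the gripper's body presses on something with over 40 N, if the wrist force passes 120 N, or if a joint passes its speed limit or range.

ROBOT

A 6-joint arm with a two-finger parallel gripper is mounted at the origin on a cart in front of the work surface, level with it; the furniture and walls round the work are solid. World frame = base frame: x ahead of the robot, y to its left, z up, the work surface at z = 0. Lengths are in m, angles in rad, forces in N, time in s.
With the tool pointing down it reaches from about 0.225 to 0.875 m from the base axis. Payload 3.4 kg.
Tool frame: the origin (TCP) lies on the centre line of the jaws, within the pads' length; the fingertips stand 17 mm ahead of it and the grasp point (between the pads) lies 2 mm behind it (manip.finger_overhang is the distance from the TCP to the fingertips, in m); y points along the fingers, x is the direction in which the jaws open and shut, and the axes are right-handed (so a half turn about y gives the same grasp; the last joint's range is limited). The gripper opens to 85 mm and grips with 20 to 120 N. Pads are 22 mm wide; open, the fingers measure 114 mm over their backs; the gripper's body (76 mm by 85 mm) begins 54 mm behind the grasp point. The pads swing forward as they close: fully open they stand 13 mm farther back than shut.
Start: joints at [-1.47, 0.276, 1.505, -0, 1.361, -0.121], TCP at [0.126, -0.561, 0.248] pointing down, gripper open.
Joint ranges: [-2.89, 2.89], [-0.75, 2.08], [0.22, 2.7], [-1.18, 4.32], [0.11, 2.71], [-2.7, 2.7]. Speed limits (rad/s): [2.57, 2.57, 3.14, 3.14, 3.14, 3.14].

INTERFACE

Orientations are given as a unit quaternion [w, x, y, z].
In Python, from rig import manip gives the robot as it stands.
- The arm moves only by the tool arm_command, never from a script. Its argument "commands" is a list of rows, each a list of 3 entries, a list of its own where there are three numbers: the finger opening in cm, from 0 to 8.54, then the shift along the world's x, y, z in cm, then the turn about the world's z in rad. A call has 1 to 12 rows; each row shifts and turns the commanded pose from where the row before left it; what a row does not reach is not made up. A row lasts 1/10 s, in which the tool goes at most 50 mm and 8.59 degrees, less where a joint would pass 70% of its speed; a pose out of reach is approached as far as the arm can. A call with a gripper value outside its range is refused whole. The fingers move at their own pace and stop on an object; "grip_force" is the grip in N (left out, the last holds). Time passes only in rows, so rows that do not move let the fingers close. It gives the time, the measured TCP pose, the force and the opening at its end, in the units of the state.
- manip.get_state(): the state, without advancing time (a new reading comes with each control period).
- manip.get_image(name): name is "scene" or "top" or "wrist"; returns a dict with "pixels" (480x640x3 uint8, red, green, blue), "range_z" (480x640 float32, m along the optical axis (not along the pixel's ray), 0 where there is no reading), "intrinsics" (3x3 intrinsics, pixels), "R" (3x3) and "t" (3): a world point X has camera coordinates R X + t. Camera axes: x right, y down, z forward; pixel columns grow to the right and rows downward; lengths in m; the calibration is good to about 2 mm. The wrist camera is an equidistant fisheye: a pixel r from the principal point sees the ray r / f radians off the axis. A picture is of the moment at which its call begins.
- manip.sign_off(): hands the job in, once; it reports no verdict.
The state is a dict: "clock": time; "qpos": joint angles; "qd": joint speeds; "effort": joint torques, N m; "position": TCP position; "ee_rot": TCP orientation; "contact_force": force on the tool from outside, world axes, zero at the start; "moment": the same for the moment, N m; "width": finger opening in m.
Only numpy, scipy, OpenCV 4.12 (cv2) and the standard library are available. Lean on these libraries where they do the work, as an engineer would, in place of code of your own. Each camera call takes 0.05 s, during which the arm holds its last target.

## Working session

There is one attempt and no reset: what is moved stays moved. The work goes in short steps, Python scripts to look and compute and a tool call to move; the robot and the scene stay as the last step left them, time stands still between calls to the robot, and variables do not carry over. Pictures are saved under pics/ and viewed, and the job is handed in when it is done.

Besides the shell and the picture viewer there is one more tool, called after "Emit:" by a JSON object that holds its "op" and its "data", one argument or row to a line. arm_command: Moves the arm, as the interface text tells. Its arguments: {"type":"object","properties":{"commands":{"type":"array"},"grip_force":{"type":"number"}},"required":["commands"]}

```bash
ls; mkdir -p pics
cat > h.py <<'E'
import numpy as np, cv2
from rig import manip
def snap(n,f):
    d=manip.get_image(n); cv2.imwrite(f'pics/{f}.png',d['pixels'][:,:,::-1]); np.savez(f'pics/{f}.npz',**d); return d
def pt(d,u,v):
    K=d['intrinsics']; z=d['range_z'][int(v),int(u)]
    c=np.array([(u-K[0,2])/K[0,0]*z,(v-K[1,2])/K[1,1]*z,z]); return d['R'].T@(c-d['t'])
def atz(d,u,v,h):
    K=d['intrinsics']; r=d['R'].T@np.array([(u-K[0,2])/K[0,0],(v-K[1,2])/K[1,1],1]); o=-d['R'].T@d['t']
    return o+r*(h-o[2])/r[2]
def proj(d,X):
    c=d['R']@np.array(X)+d['t']; p=d['intrinsics']@c; return p[:2]/p[2]
E
python3 - <<'E'
from h import *
print(manip.get_state())
for n in ['scene','top']:
    d=snap(n,n+'0'); print(n,-d['R'].T@d['t'])
E
```

```text
pics
{'clock': 0.0, 'qpos': array([-1.47000132e+00,  2.76589017e-01,  1.50615968e+00, -1.56361704e-05,
        1.36072859e+00, -1.21039947e-01]), 'qd': array([ 2.77266792e-04, -1.75682915e-05,  3.53102295e-04,  8.69259088e-04,
        3.16985988e-04,  9.03455271e-04]), 'effort': array([-5.25983687e-04, -4.16779375e+01, -2.45809132e+01, -3.13409237e-04,
        1.09091247e-02, -1.43026242e-05]), 'position': array([ 0.1264257 , -0.56039413,  0.24743254]), 'ee_rot': array([ 0.55274517, -0.55180093,  0.44205151, -0.44111106]), 'contact_force': array([0.1027081 , 0.74775274, 0.04500058]), 'moment': array([ 0.02574667, -0.03445484, -0.03005296]), 'width': 0.08510706390608348}
scene [-0.00981479  0.61475563  0.45651608]
top [ 0.45455665 -0.12074852  0.92932328]
```

View pics/top0.png

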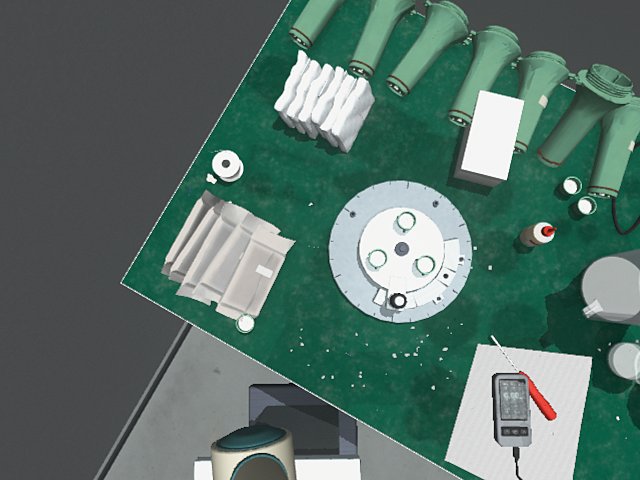

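View pics/scene0.png

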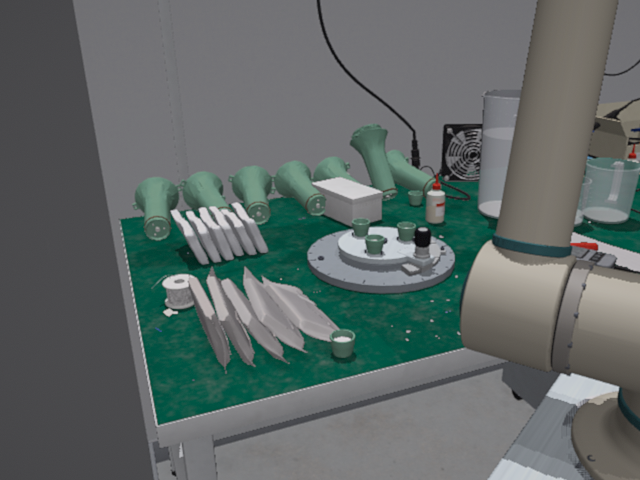

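The top view shows the base centred near (401,250), the knob near (398,300), and the clamped segment near (452,258). The scene view shows the knob at (423,238). I'll enlarge both.

Run:
```python
from h import *
d=dict(np.load('pics/top0.npz'))
im=d['pixels'][:,:,::-1][170:330,320:485]
cv2.imwrite('pics/crop0.png',cv2.resize(im,None,fx=3.7,fy=3.7,interpolation=cv2.INTER_CUBIC))
print(pt(d,401,249),pt(d,398,300), pt(d,398,297),pt(d,340,250))
# fit base rim by height: points with z in 15..30 mm
K=d['intrinsics']; v,u=np.mgrid[170:335,315:490]; z=d['range_z'][170:335,315:490]
c=np.stack([(u-K[0,2])/K[0,0]*z,(v-K[1,2])/K[1,1]*z,z],-1).reshape(-1,3); P=(c-d['t'])@d['R']
print(np.histogram(P[:,2],bins=np.arange(-.01,.1,.005)))
b=P[(P[:,2]>.015)]; m,r=cv2.minEnclosingCircle(b[:,:2].astype(np.float32)); print('base',m,r)
k=P[P[:,2]>.082]; m2,r2=cv2.minEnclosingCircle(k[:,:2].astype(np.float32)); print('knob',m2,r2,k.mean(0),len(k),k[:,2].max())
print(K)
```

```text
[ 0.54434843 -0.24446121  0.05334594] [ 0.44881945 -0.23019266  0.09117961] [ 0.4541489  -0.23040076  0.0911416 ] [ 0.54882291 -0.12911866  0.01541752]
(array([   7, 5880, 6538,   64, 2047, 6304,  693, 1012,   75, 3253, 1474,
        157,   58,  470,  234,  286,   27,    5,    7,   54,  140]), array([-0.01 , -0.005,  0.   ,  0.005,  0.01 ,  0.015,  0.02 ,  0.025,
        0.03 ,  0.035,  0.04 ,  0.045,  0.05 ,  0.055,  0.06 ,  0.065,
        0.07 ,  0.075,  0.08 ,  0.085,  0.09 ,  0.095]))
base (0.5657138824462891, -0.2754051089286804) 0.19055889546871185
knob (0.4497482180595398, -0.1835986077785492) 0.06313375383615494 [ 0.44948059 -0.19722237  0.35082192] 290 0.929323282843638
[[462.81983415   0.         327.15284118]
 [  0.         462.81983415 240.20742408]
 [  0.           0.           1.        ]]
```

View pics/crop0.png

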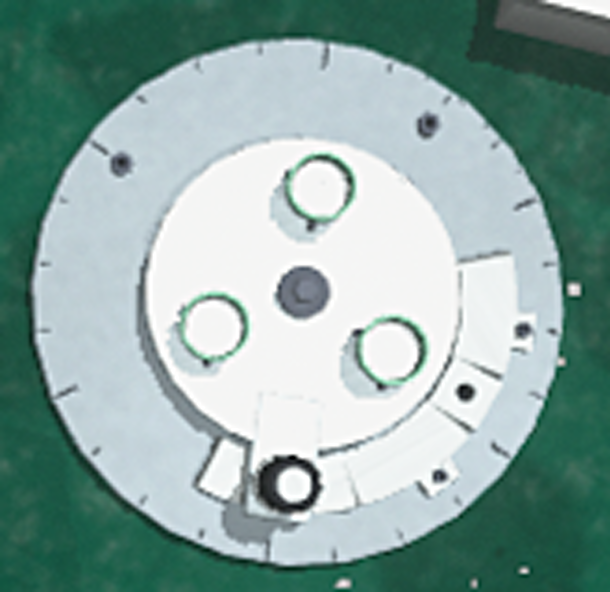

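Run:
```python
from h import *
d=dict(np.load('pics/top0.npz'))
K=d['intrinsics']; v,u=np.mgrid[170:335,315:490]; z=d['range_z'][170:335,315:490]
c=np.stack([(u-K[0,2])/K[0,0]*z,(v-K[1,2])/K[1,1]*z,z],-1).reshape(-1,3); P=(c-d['t'])@d['R']
near=np.hypot(P[:,0]-.545,P[:,1]+.244)<.155
f=near&(P[:,2]>.008)&(P[:,2]<.12); q=P[f]
m,r=cv2.minEnclosingCircle(q[:,:2].astype(np.float32)); print('base',m,r)
f=near&(P[:,2]>.033)&(P[:,2]<.045);q=P[f]; q=q[np.hypot(q[:,0]-m[0],q[:,1]-m[1])<.085]; print('platter',cv2.minEnclosingCircle(q[:,:2].astype(np.float32)), q.mean(0))
k=P[(P[:,2]>.085)&(P[:,2]<.1)]; m2=cv2.minEnclosingCircle(k[:,:2].astype(np.float32)); print('knob',m2,k.mean(0))
cr=lambda x,y:(320+(x+.5)/3.7-.5,170+(y+.5)/3.7-.5)
C=atz(d,*cr(303,291),.05); print('axis hub',C)
m=np.array(m)
kn=atz(d,*cr(290,484),.091)[:2]; print('knob px',kn)
for n,p in [('hole',(466,392)),('long',(65,391)),('long2',(268,552)),('long3',(526,204)),('l4',(100,147)),('l5',(325,55)),('s1',(523,330)),('s2',(440,477))]:
    X=atz(d,*cr(*p),.026 if n=='hole' else .016)[:2]; w=X-m; print(n,X,np.hypot(*w),np.arctan2(w[1],w[0]))
w=kn-m; print('knob',np.hypot(*w),np.arctan2(w[1],w[0]))
```

```text
base (0.5460670590400696, -0.2483058124780655) 0.14237675070762634
platter ((0.5446500182151794, -0.24756550788879395), 0.08339550346136093) [ 0.5440099  -0.24669394  0.0391823 ]
knob ((0.4473325312137604, -0.23197849094867706), 0.014766632579267025) [ 0.44732846 -0.23183295  0.0907116 ]
axis hub [ 0.54604056 -0.24598748  0.05      ]
knob px [ 0.44802609 -0.23021007]
hole [ 0.49353649 -0.3324415 ] 0.09918807358763108 -2.1289319786427647
long [ 0.49878721 -0.12247294] 0.13442207764580114 1.9302114576026397
long2 [ 0.41228337 -0.22714167] 0.13544739814439172 2.984696148584598
long3 [ 0.59393618 -0.37191707] 0.1325563893415228 -1.2013247601814085
l4 [ 0.63030576 -0.14430914] 0.1338337206311463 0.8899793968893605
l5 [ 0.67829372 -0.26779014] 0.13365451577675483 -0.14630262281504153
s1 [ 0.52624056 -0.36660275] 0.1199468842487587 -1.7368523840421348
s2 [ 0.44959205 -0.31889724] 0.11954320124566212 -2.5099023427111895
knob 0.09969697626984665 2.9590734976464477
```

Run:
```python
from h import *
from scipy.spatial.transform import Rotation as R
s=manip.get_state(); q=s['ee_rot']; M=R.from_quat([q[1],q[2],q[3],q[0]]).as_matrix(); print(M.round(3)); print('xyaw',np.arctan2(M[1,0],M[0,0]))
print([a for a in dir(manip) if a[0]!='_'], manip.finger_overhang)
C=np.array([.546,-.2478])
for a in [0,.2,1.03,1.168]:
    t=2.977+a; print(a,C+.1*np.array([np.cos(t),np.sin(t)]),'tangent yaw',(t+np.pi/2)%np.pi)
```

```text
[[ 0.22  -0.     0.975]
 [-0.975  0.002  0.22 ]
 [-0.002 -1.     0.   ]]
xyaw -1.3489736338323857
['MotionError', 'finger_overhang', 'get_image', 'get_state', 'sign_off'] 0.017
0 [ 0.44735148 -0.23141495] tangent yaw 1.4062036732051038
0.2 [ 0.44606268 -0.25133999] tangent yaw 1.606203673205103
1.03 [ 0.481167   -0.32393594] tangent yaw 2.436203673205103
1.168 [ 0.4922568  -0.33213071] tangent yaw 2.574203673205103
```

Emit:
{"op": "arm_command", "data": {
  "commands": [
    [6,[2.7,2.75,-0.4],-0.032],
    [6,[2.7,2.75,-0.4],-0.032],
    [6,[2.7,2.75,-0.4],-0.032],
    [6,[2.7,2.75,-0.4],-0.032],
    [6,[2.7,2.75,-0.4],-0.032],
    [6,[2.7,2.75,-0.4],-0.032],
    [6,[2.7,2.75,-0.4],-0.032],
    [6,[2.7,2.75,-0.4],-0.032],
    [6,[2.7,2.75,-0.4],-0.032],
    [6,[2.7,2.75,-0.4],-0.032],
    [6,[2.7,2.7,-0.4],-0.032],
    [6,[2.4,2.65,-0.4],-0.034]
  ],
  "grip_force": 40
}}

```text
clock: 1.3
position: [0.4485, -0.231, 0.1999]
ee_rot: [0.457, -0.457, 0.54, -0.539]
contact_force: [0.0, -0.4, -0.9]
width: 0.0598
```

Run:
```python
from h import *
d=snap('wrist','w1');snap('top','top1'); s=manip.get_state(); print(s['clock'],s['position'],s['width'],s['qpos'],s['contact_force'])
q=s['ee_rot']
from scipy.spatial.transform import Rotation as R
M=R.from_quat([q[1],q[2],q[3],q[0]]).as_matrix(); print(M.round(3),np.arctan2(M[1,0],M[0,0]))
```

```text
1.4 [ 0.44930813 -0.22907309  0.19941539] 0.05983402165873739 [-0.61097151  0.20474214  1.73025048  0.00221586  1.20820639  1.11908881] [ 0.25650306 -0.73601497  0.39735735]
[[-0.159 -0.     0.987]
 [-0.987  0.003 -0.159]
 [-0.003 -1.    -0.001]] -1.7308486459681827
```

View pics/w1.png

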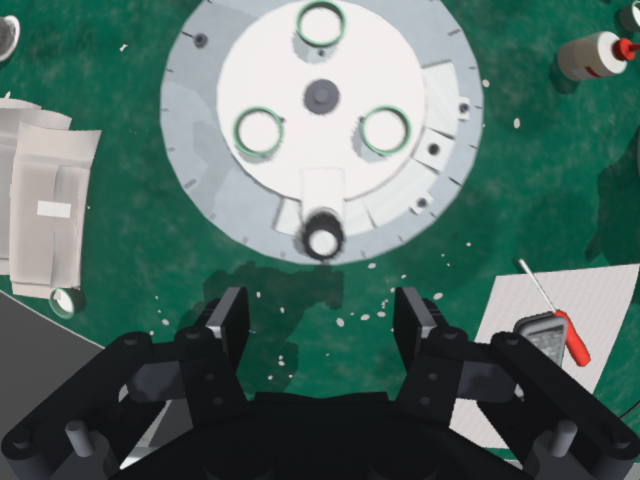

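The wrist view shows the knob at (322,238), midway between the fingers at about 235 and 410. The guide hole in the segment shows at (434,149). I'll go down in steps.

Emit:
{"op": "arm_command", "data": {
  "commands": [
    [6,[0,0,-2.5],0],
    [6,[0,0,-2.5],0],
    [6,[0,0,-2.5],0],
    [6,[0,0,-1.5],0],
    [6,[0,0,0],0]
  ]
}}

```text
clock: 1.9
position: [0.4454, -0.2318, 0.1081]
ee_rot: [0.457, -0.458, 0.541, -0.537]
contact_force: [-0.4, -0.0, -0.7]
width: 0.0598
```

Run:
```python
from h import *
d=snap('wrist','w2'); s=manip.get_state(); print(s['clock'],s['position'],s['width'],s['contact_force'])
```

```text
1.95 [ 0.44639701 -0.23246442  0.10947011] 0.0598542398598921 [-0.33491035 -0.38160368  0.56669172]
```

View pics/w2.png

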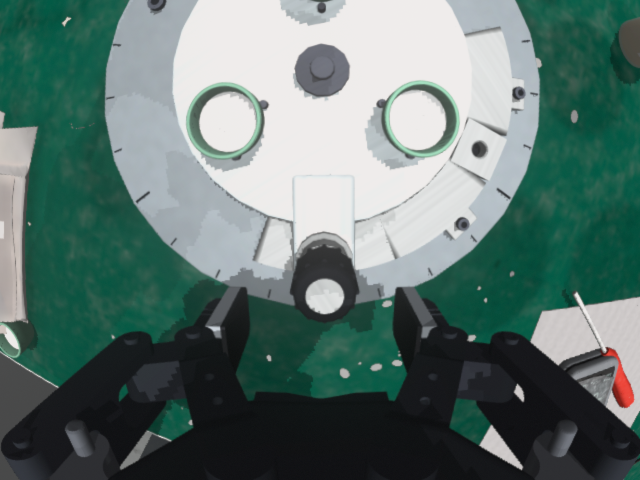

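The knob top is at (325,297), centred between the jaws. I'll go down to grasp height and close.

Emit:
{"op": "arm_command", "data": {
  "commands": [
    [6,[0,0,-1.3],0],
    [6,[0,0,-1.3],0],
    [6,[0,0,0],0],
    [2.4,[0,0,0],0],
    [2.4,[0,0,0],0],
    [2.4,[0,0,0],0],
    [2.4,[0,0,0],0],
    [2.4,[0,0,0],0]
  ],
  "grip_force": 40
}}

```text
clock: 2.75
position: [0.4481, -0.2331, 0.0856]
ee_rot: [-0.457, 0.457, -0.538, 0.54]
contact_force: [-0.8, -0.7, 6.1]
width: 0.0268
```

Run:
```python
from h import *
d=snap('wrist','w3'); s=manip.get_state(); print(s['clock'],s['position'],s['width'],s['contact_force'])
```

```text
2.8 [ 0.44811387 -0.23309951  0.08559146] 0.026798673122561182 [-0.49203461 -0.3473481   6.67725891]
```

View pics/w3.png

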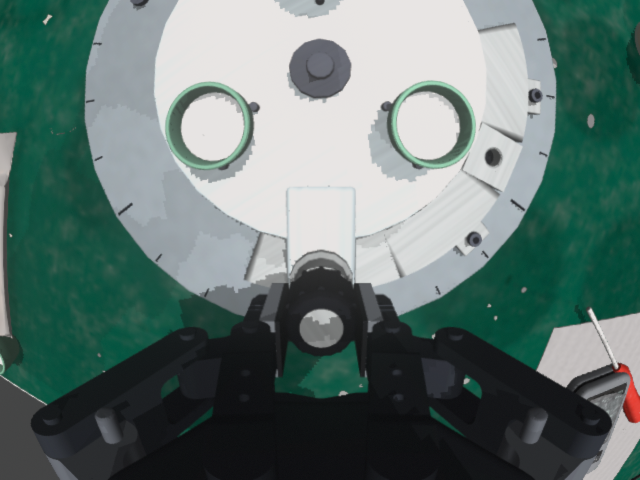

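Emit:
{"op": "arm_command", "data": {
  "commands": [
    [2.4,[0,0,0.4],0],
    [2.4,[0,0,0.4],0],
    [2.4,[0,0,0.4],0],
    [2.4,[0,0,0.3],0],
    [2.4,[0,0,0],0]
  ]
}}

```text
clock: 3.3
position: [0.448, -0.2329, 0.0994]
ee_rot: [-0.457, 0.457, -0.539, 0.54]
contact_force: [4.0, -4.1, -9.3]
width: 0.0265
```

Emit:
{"op": "arm_command", "data": {
  "commands": [
    [2.4,[0,0,0.1],0],
    [2.4,[0,0,0],0]
  ]
}}

```text
clock: 3.5
position: [0.448, -0.2328, 0.1002]
ee_rot: [-0.457, 0.457, -0.539, 0.54]
contact_force: [2.6, -3.7, -8.9]
width: 0.0265
```

Run:
```python
from h import *
d=snap('wrist','w4'); e=snap('scene','s4');s=manip.get_state(); print(s['clock'],s['position'],s['width'],s['contact_force'])
a=cv2.resize(d['pixels'][240:400,220:420],None,fx=2,fy=2)
b=cv2.resize(e['pixels'][190:290,340:480],None,fx=3.2,fy=3.2)
c=np.hstack([a,b]) if a.shape[0]==b.shape[0] else None
p=d['pixels']; cv2.imwrite('pics/c4.png',c[:,:,::-1])
```

```text
3.6 [ 0.44803332 -0.23283977  0.10010919] 0.026523453424272782 [ 3.78463638 -2.95219999 -9.32106708]
```

View pics/c4.png

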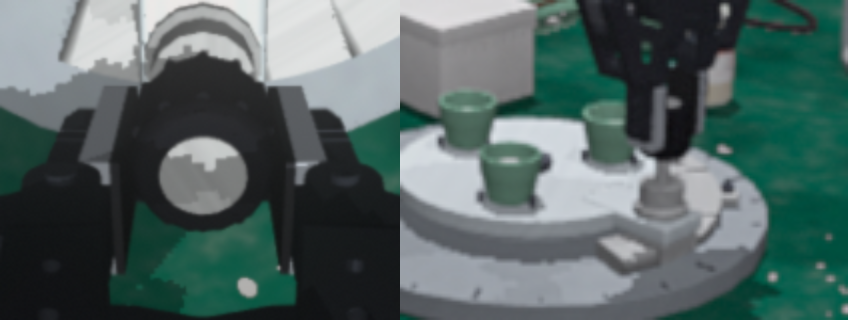

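The crop shows the thin pin shaft exposed between the sleeve and the raised knob, so the pin is drawn. Next I'll work out the arc increments.

Run:
```python
import numpy as np
t=2.985
for st in [.02,.04]+[.06]*16:
    d=10*np.array([np.cos(t+st)-np.cos(t),np.sin(t+st)-np.sin(t)]); t+=st; print(round(t-2.985,3),d.round(2).tolist(),st)
```

```text
0.02 [-0.03, -0.2] 0.02
0.06 [-0.05, -0.4] 0.04
0.12 [-0.04, -0.6] 0.06
0.18 [-0.0, -0.6] 0.06
0.24 [0.03, -0.6] 0.06
0.3 [0.07, -0.6] 0.06
0.36 [0.1, -0.59] 0.06
0.42 [0.14, -0.58] 0.06
0.48 [0.17, -0.57] 0.06
0.54 [0.21, -0.56] 0.06
0.6 [0.24, -0.55] 0.06
0.66 [0.27, -0.53] 0.06
0.72 [0.31, -0.52] 0.06
0.78 [0.34, -0.5] 0.06
0.84 [0.36, -0.48] 0.06
0.9 [0.39, -0.45] 0.06
0.96 [0.42, -0.43] 0.06
1.02 [0.44, -0.4] 0.06
```

Emit:
{"op": "arm_command", "data": {
  "commands": [
    [2.4,[-0.03,-0.2,0],0.02],
    [2.4,[-0.05,-0.4,0],0.04],
    [2.4,[-0.04,-0.6,0],0.06],
    [2.4,[0,-0.6,0],0.06],
    [2.4,[0,0,0],0]
  ]
}}

```text
clock: 4.1
position: [0.4467, -0.2508, 0.1]
ee_rot: [0.504, -0.504, 0.496, -0.496]
contact_force: [4.5, -3.4, -10.0]
width: 0.0267
```

Emit:
{"op": "arm_command", "data": {
  "commands": [
    [2.4,[0.03,-0.6,0],0.06],
    [2.4,[0.07,-0.6,0],0.06],
    [2.4,[0.1,-0.59,0],0.06],
    [2.4,[0.14,-0.58,0],0.06],
    [2.4,[0.17,-0.57,0],0.06],
    [2.4,[0.21,-0.56,0],0.06],
    [2.4,[0.24,-0.55,0],0.06],
    [2.4,[0,0,0],0]
  ]
}}

```text
clock: 4.9
position: [0.456, -0.291, 0.0998]
ee_rot: [0.596, -0.596, 0.381, -0.38]
contact_force: [3.5, -3.3, -8.2]
width: 0.0267
```

Emit:
{"op": "arm_command", "data": {
  "commands": [
    [2.4,[0.27,-0.53,0],0.06],
    [2.4,[0.31,-0.52,0],0.06],
    [2.4,[0.34,-0.5,0],0.06],
    [2.4,[0.36,-0.48,0],0.06],
    [2.4,[0.39,-0.45,0],0.06],
    [2.4,[0.42,-0.43,0],0.06],
    [2.4,[0,0,0],0]
  ]
}}

```text
clock: 5.6
position: [0.4766, -0.3202, 0.0998]
ee_rot: [-0.654, 0.655, -0.268, 0.267]
contact_force: [2.6, -3.8, -9.6]
width: 0.0267
```

Run:
```python
from h import *
d=snap('wrist','w5'); e=snap('scene','s5');s=manip.get_state(); print(s['clock'],s['position'],s['width'],s['contact_force'])
P=[(.448,-.2328),(.4467,-.2508),(.456,-.291),tuple(s['position'][:2])]
from scipy.optimize import least_squares
P=np.array(P)
c=least_squares(lambda c:np.hypot(*(P-c).T)-.1,[.546,-.248]).x; print(c)
C=c; th=np.unwrap(np.arctan2(P[:,1]-C[1],P[:,0]-C[0])); print(th-th[0],th[0],np.hypot(*(P-C).T))
b=cv2.resize(e['pixels'][180:300,330:490],None,fx=3,fy=3); cv2.imwrite('pics/c5.png',b[:,:,::-1])
```

```text
5.7 [ 0.47649718 -0.32011119  0.10006612] 0.026229250449283464 [  2.0464138   -4.5978591  -10.45601703]
[ 0.54669188 -0.24888507]
[0.         0.18071068 0.59630482 0.95425351] 2.9800305255546364 [0.09999408 0.10001021 0.09999342 0.10000228]
```

View pics/w5.png

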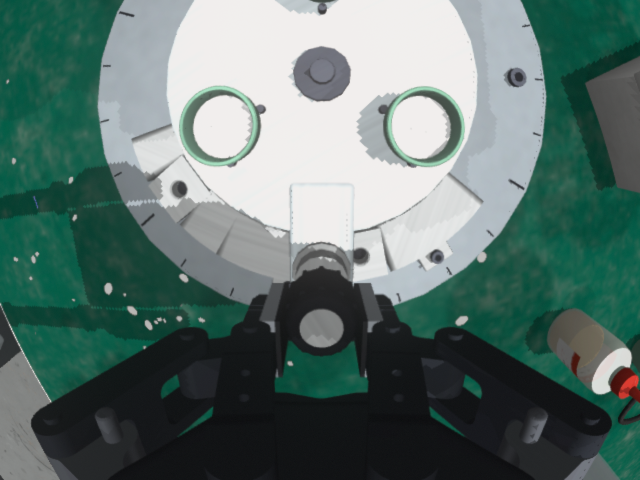

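View pics/c5.png

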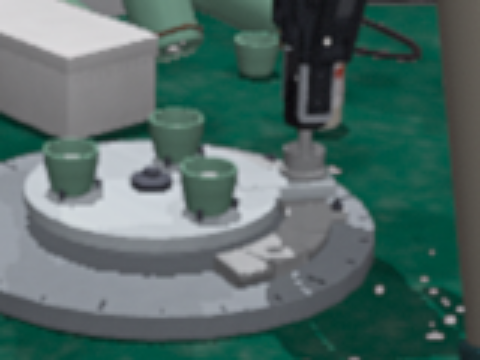

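The turned angle is now 0.954 rad, and the arc fit holds to within 0.02 mm. I'll advance to about 1.0 rad, just before the earliest possible hole, then lower the nose onto the track.

Emit:
{"op": "arm_command", "data": {
  "commands": [
    [2.4,[0.18,-0.18,0],0.025],
    [2.4,[0.18,-0.18,0],0.025],
    [2.4,[0,0,0],0],
    [2.4,[0,0,-0.1],0],
    [2.4,[0,0,-0.1],0],
    [2.4,[0,0,-0.05],0],
    [2.4,[0,0,0],0]
  ]
}}

```text
clock: 6.4
position: [0.4802, -0.3236, 0.0977]
ee_rot: [-0.661, 0.661, -0.251, 0.251]
contact_force: [0.6, -3.5, -8.5]
width: 0.0266
```

Emit:
{"op": "arm_command", "data": {
  "commands": [
    [2.4,[0,0,-0.05],0],
    [2.4,[0,0,-0.05],0],
    [2.4,[0,0,0],0]
  ]
}}

```text
clock: 6.7
position: [0.4802, -0.3236, 0.0973]
ee_rot: [-0.661, 0.661, -0.251, 0.251]
contact_force: [-2.0, -3.0, -4.0]
width: 0.0271
```

The force dropped while the height held, so the nose is on the track. I'll loosen the fingers so the pin rides on its own spring.

Emit:
{"op": "arm_command", "data": {
  "commands": [
    [3.3,[0,0,0],0],
    [3.3,[0,0,0],0],
    [3.3,[0,0,0],0],
    [3.3,[0,0,-0.4],0],
    [3.3,[0,0,-0.4],0],
    [3.3,[0,0,0],0]
  ],
  "grip_force": 20
}}

```text
clock: 7.3
position: [0.4799, -0.3232, 0.0881]
ee_rot: [0.661, -0.661, 0.251, -0.25]
contact_force: [-0.6, 0.4, 0.6]
width: 0.0331
```

Run:
```python
from h import *
d=snap('wrist','w6');e=snap('scene','s6'); s=manip.get_state(); print(s['clock'],s['position'],s['width'],s['contact_force'])
a=cv2.resize(d['pixels'][240:400,220:420],None,fx=2.25,fy=2.25)
b=cv2.resize(e['pixels'][180:300,330:490],None,fx=3,fy=3); cv2.imwrite('pics/c6.png',np.hstack([a[:,:320+60][:, :],b[:,:400]])[:,:,::-1])
```

```text
7.4 [ 0.48026532 -0.32348091  0.08850269] 0.033130231877587096 [-0.01381218 -0.20713735  0.53611832]
```

View pics/c6.png

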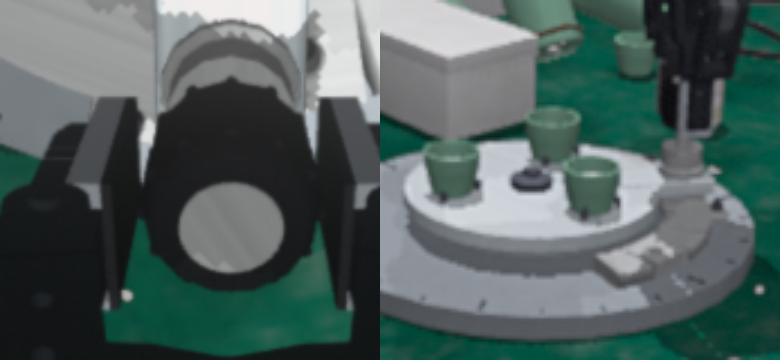

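The pin is free and riding on the track, with a clear gap on both sides of the knob. I'll push slowly with the trailing finger at about 13 mm/s.

Emit:
{"op": "arm_command", "data": {
  "commands": [
    [3.3,[0.1,-0.086,0],0.013],
    [3.3,[0.1,-0.086,0],0.013],
    [3.3,[0.1,-0.085,0],0.013],
    [3.3,[0.1,-0.083,0],0.013],
    [3.3,[0.1,-0.082,0],0.013]
  ]
}}

```text
clock: 7.9
position: [0.483, -0.3251, 0.0885]
ee_rot: [0.67, -0.668, 0.231, -0.226]
contact_force: [-6.1, 7.6, 6.5]
width: 0.0332
```

Emit:
{"op": "arm_command", "data": {
  "commands": [
    [3.3,[0,0,0],0]
  ]
}}

```text
clock: 8.0
position: [0.483, -0.3251, 0.0885]
ee_rot: [0.67, -0.668, 0.231, -0.226]
contact_force: [-4.8, 5.6, 5.5]
width: 0.0331
```

Run:
```python
from h import *
d=snap('wrist','w7');e=snap('scene','s7'); s=manip.get_state(); print(s['clock'],s['position'],s['width'],s['contact_force'],s['moment'])
a=cv2.resize(d['pixels'][240:400,220:420],None,fx=2.25,fy=2.25)
b=cv2.resize(e['pixels'][180:300,330:490],None,fx=3,fy=3); cv2.imwrite('pics/c7.png',np.hstack([a[:,:320+60][:, :],b[:,:400]])[:,:,::-1])
```

```text
8.1 [ 0.48295933 -0.32506468  0.08852758] 0.03317211742604268 [-4.92430716  6.61359534  5.53751399] [ 1.02546385  0.84214043 -0.07600548]
```

View pics/c7.png

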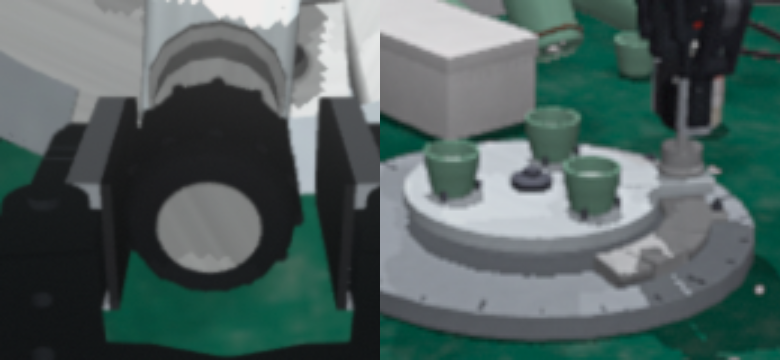

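Emit:
{"op": "arm_command", "data": {
  "commands": [
    [3.3,[0.08,-0.065,0],0.01],
    [3.3,[0.08,-0.065,0],0.01],
    [3.3,[0,0,0],0]
  ]
}}

```text
clock: 8.4
position: [0.4843, -0.326, 0.0885]
ee_rot: [0.673, -0.67, 0.225, -0.22]
contact_force: [-4.6, 6.9, 5.2]
width: 0.0329
```

It's sliding now at about 8 N. The finger drags down on the knob a little, so I'll raise the tool slightly and carry on.

Emit:
{"op": "arm_command", "data": {
  "commands": [
    [3.3,[0,0,0.15],0],
    [3.3,[0.105,-0.078,0],0.013],
    [3.3,[0.105,-0.078,0],0.013],
    [3.3,[0.105,-0.077,0],0.013]
  ]
}}

```text
clock: 8.8
position: [0.4889, -0.3304, 0.0897]
ee_rot: [0.676, -0.675, 0.21, -0.208]
contact_force: [-3.2, 3.0, -0.4]
width: 0.0328
```

Emit:
{"op": "arm_command", "data": {
  "commands": [
    [3.3,[0.105,-0.074,0],0.013],
    [3.3,[0.107,-0.073,0],0.013],
    [3.3,[0.108,-0.072,0],0.013]
  ]
}}

```text
clock: 9.1
position: [0.4941, -0.3346, 0.0904]
ee_rot: [-0.679, 0.68, -0.195, 0.196]
contact_force: [-1.6, 1.9, -1.8]
width: 0.033
```

Emit:
{"op": "arm_command", "data": {
  "commands": [
    [3.3,[0.085,-0.055,0],0.01],
    [3.3,[0.085,-0.054,0],0.01]
  ]
}}

```text
clock: 9.3
position: [0.4956, -0.3354, 0.0906]
ee_rot: [-0.681, 0.682, -0.189, 0.189]
contact_force: [-1.7, 1.1, -1.3]
width: 0.0327
```

Run:
```python
from h import *
d=snap('wrist','w8');e=snap('scene','s8'); s=manip.get_state(); print(s['clock'],s['position'],s['width'],s['contact_force'],s['moment'])
a=cv2.resize(d['pixels'][240:400,220:420],None,fx=2.25,fy=2.25)
b=cv2.resize(e['pixels'][180:300,330:490],None,fx=3,fy=3); cv2.imwrite('pics/c8.png',np.hstack([a[:,:320+60][:, :],b[:,:400]])[:,:,::-1])
```

```text
9.4 [ 0.49568473 -0.33547641  0.0906231 ] 0.03326634063271244 [-0.67312905  0.7082784  -1.12996431] [0.05243406 0.22769695 0.0180145 ]
```

View pics/c8.png

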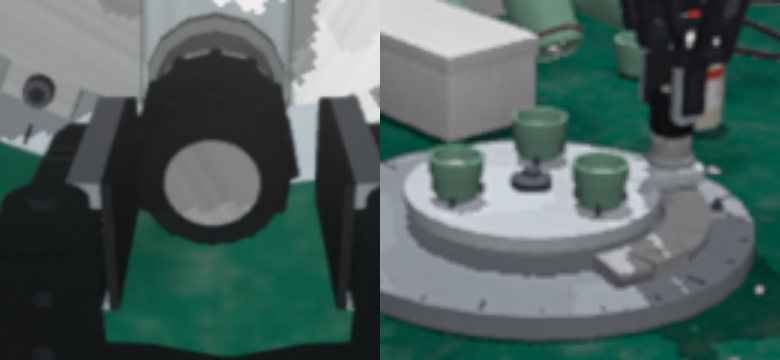

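The knob has dropped: it now sits just above the sleeve and the side force has vanished. I'll back off to the centre, open, rise and check the height.

Emit:
{"op": "arm_command", "data": {
  "commands": [
    [3.3,[-0.1,0.06,0],0],
    [3.3,[-0.1,0.06,0],0],
    [3.3,[0,0,0],0],
    [6,[0,0,0],0],
    [6,[0,0,0],0],
    [6,[0,0,0],0],
    [6,[0,0,1.5],0],
    [6,[0,0,3],0],
    [6,[0,0,4],0],
    [6,[0,0,4],0]
  ]
}}

```text
clock: 10.4
position: [0.4928, -0.3333, 0.2162]
ee_rot: [0.681, -0.681, 0.19, -0.189]
contact_force: [1.0, 0.0, 0.3]
width: 0.0603
```

Emit:
{"op": "arm_command", "data": {
  "commands": [
    [6,[-1,-4,1],0],
    [6,[-2,-4,1],0],
    [6,[-2,-4,0],0],
    [6,[-2,-4,0],0],
    [6,[-2,-4,0],0],
    [6,[-1,-2,0],0],
    [6,[0,0,0],0]
  ]
}}

```text
clock: 11.1
position: [0.4001, -0.5399, 0.2352]
ee_rot: [0.694, -0.669, 0.186, -0.19]
contact_force: [14.5, 30.4, 8.9]
width: 0.0599
```

Run:
```python
from h import *
s=manip.get_state(); print(s['clock'],s['position'],s['contact_force'])
d=snap('top','top9'); e=snap('scene','s9')
K=d['intrinsics']; v,u=np.mgrid[170:335,330:490]; z=d['range_z'][170:335,330:490]
c=np.stack([(u-K[0,2])/K[0,0]*z,(v-K[1,2])/K[1,1]*z,z],-1).reshape(-1,3); P=(c-d['t'])@d['R']
k=P[(P[:,2]>.075)&(P[:,2]<.12)&(np.hypot(P[:,0]-.493,P[:,1]+.333)<.03)]
print(k[:,2].max(),np.median(k[k[:,2]>.086,2]),len(k)); m,r=cv2.minEnclosingCircle(k[k[:,2]>.085][:,:2].astype(np.float32)); print(m,r)
C=np.array([.5467,-.2489]); w=np.array(m)-C; print(np.hypot(*w),np.arctan2(w[1],w[0])%(2*np.pi)-2.980)
a=cv2.resize(d['pixels'][170:330,320:485],None,fx=2.25,fy=2.25)
b=cv2.resize(e['pixels'][180:300,330:490],None,fx=3,fy=3); cv2.imwrite('pics/c9.png',np.hstack([a,b[:,:420]])[:,:,::-1])
```

```text
11.1 [ 0.40013311 -0.53987879  0.23524805] [14.48100395 30.38363386  8.916535  ]
0.09449691952663837 0.09075239185284108 213
(0.4929187297821045, -0.33194512128829956) 0.014590974897146225
0.09893895691808496 1.157692179177673
```

View pics/c9.png

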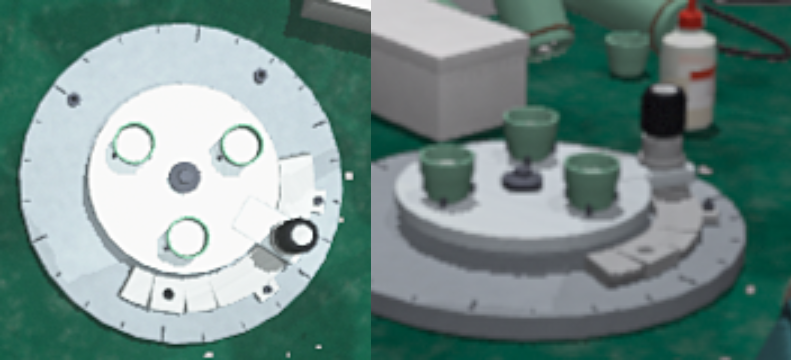

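View pics/top9.png

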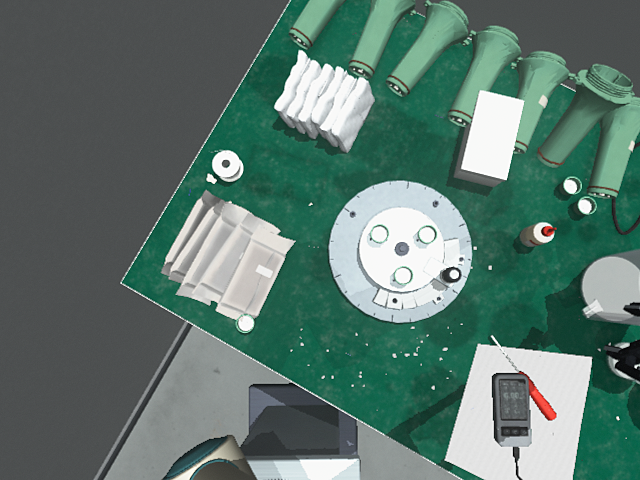

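The pin is fully home: the knob top is at 90.8 mm, the same as at the start, and the angle is about 1.16 rad. However, moving aside brought the gripper against something at the right, with 34 N on the tool. I'll back off the way I came.

Emit:
{"op": "arm_command", "data": {
  "commands": [
    [6,[0.5,1,0],0],
    [6,[1,2,0],0],
    [6,[1,2,0],0],
    [6,[1,2,0],0],
    [6,[0,0,0],0]
  ]
}}

```text
clock: 11.7
position: [0.4294, -0.4802, 0.2356]
ee_rot: [0.682, -0.681, 0.188, -0.188]
contact_force: [-0.3, 0.5, 0.4]
width: 0.0603
```

Run:
```python
from h import *
s=manip.get_state(); print(s['clock'],s['position'],s['contact_force'])
snap('wrist','w10');snap('top','top10');snap('scene','s10')
```

```text
11.7 [ 0.42943152 -0.48024643  0.23559502] [-0.31164637  0.53518062  0.42372093]
```

View pics/w10.png

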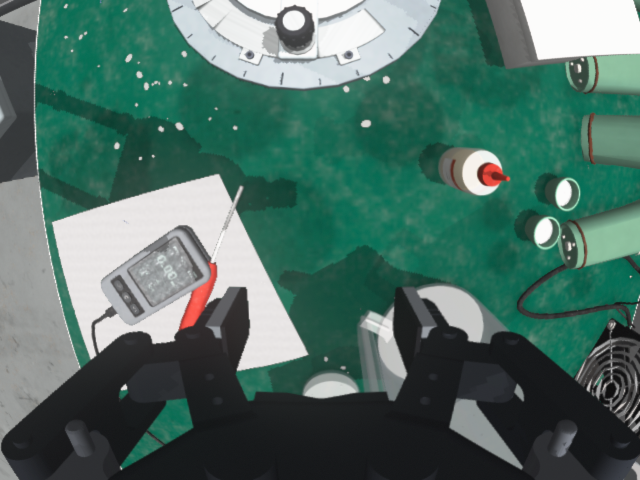

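View pics/top10.png

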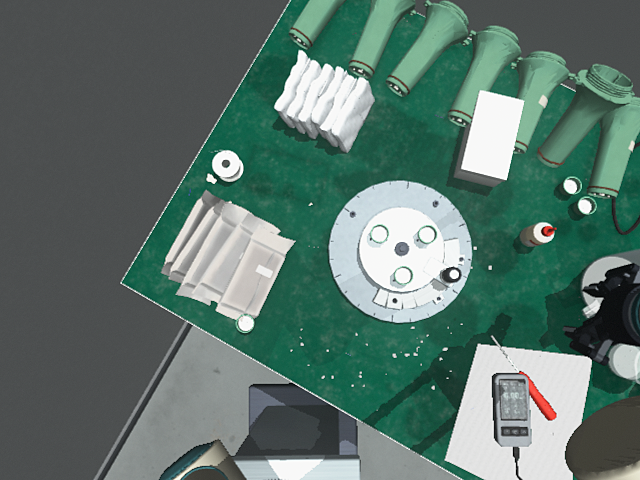

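View pics/s10.png

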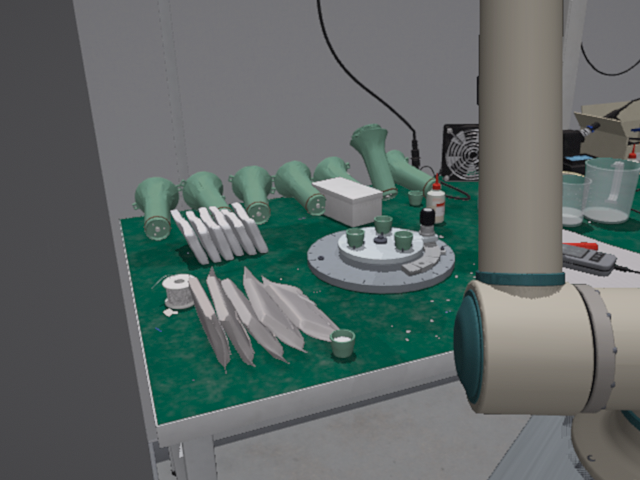

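The tool is free with no force on it, and the containers stand as before. I'll move a bit farther clear of them.

Emit:
{"op": "arm_command", "data": {
  "commands": [
    [6,[0.5,2.5,1],0],
    [6,[0.5,2.5,1],0],
    [6,[0,2,0],0],
    [6,[0,0,0],0],
    [6,[0,0,0],0]
  ]
}}

```text
clock: 12.35
position: [0.438, -0.4139, 0.2558]
ee_rot: [-0.681, 0.682, -0.189, 0.19]
contact_force: [-0.1, 0.6, 0.2]
width: 0.0598
```

Run:
```python
from h import *
s=manip.get_state(); print(s['clock'],s['position'],s['contact_force'],abs(s['qd']).max())
a=dict(np.load('pics/top0.npz'));b=snap('top','top11')
for n,p in (('spare',(205,345,225,275)),('spool',(205,245,140,190)),('beakers',(0,0,0,0))): pass
for n,(u0,u1,v0,v1) in {'spare':(228,262,308,338),'spool':(205,248,140,190)}.items():
    print(n,np.abs(a['pixels'][v0:v1,u0:u1].astype(int)-b['pixels'][v0:v1,u0:u1]).max(-1).mean())
x=np.hstack([a['pixels'][240:400,540:640],b['pixels'][240:400,540:640]]); cv2.imwrite('pics/c11.png',cv2.resize(x,None,fx=3,fy=3)[:,:,::-1])
```

```text
12.35 [ 0.43797398 -0.41386032  0.25579393] [-0.12173096  0.56072699  0.21984462] 0.01601995171958007
spare 4.8656862745098035
spool 3.263255813953488
```

View pics/c11.png

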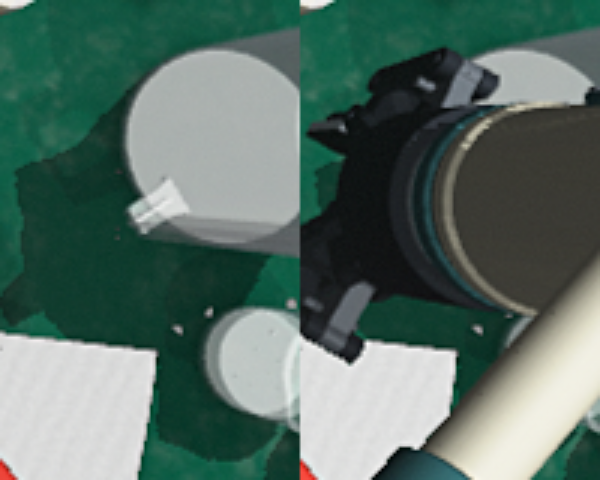

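The crop shows the beaker and dish in their original places, the bystanders are unchanged, and the tool carries no force. I'm handing in.

```bash
python3 -c "
from rig import manip; print(manip.sign_off())"
```

```text
the job is handed in; nothing more can be done
None
```

The turntable is one station further on, anticlockwise, and the pin is home in the next guide hole. I handed in at about 12.4 s.

**What I did:** I drew the pin about 14.5 mm by its knob and swung the turntable about 1.0 rad. I then set the nose on the track, loosened the fingers and pushed the knob slowly with one finger until the pin dropped.

**Checks that agreed:**
- **Pin height:** the knob top is at 90.8 mm, against 91 mm with the pin home.
- **Turntable angle:** it reads about 1.16 rad, and the hole seen in the first picture was at 1.165 rad.
- **Bystanders:** the spare cap and the solder spool are unchanged in the top view, and the three green caps are still upright.
- **Robot:** it was clear of everything, with no real force on the tool.

**Forces on the pin:** side force read at most about 10 N during the push, against the 30 N limit. I read it only at the end of each short move. I didn't push on the turntable to prove the lock.

**What went wrong:** moving aside after the job, I ran the gripper into something at the right that I hadn't looked for, probably the beaker. The tool force read about 35 N when the move ended, and it may have been higher during the move. The limit for the arm or gripper pressing on something is 40 N. I backed off at once. The beaker and dish look to be where they were, though the arm hid part of them in the last picture.

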